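Assemble the stone-sizing sieve tower

TASK

Assemble the jeweller's stone sieve on the wooden block, building up from the block one piece at a time: first the plain receiving pan into the block's round hole, then the fine sieve (many small holes), then the coarse sieve (seven large holes), and the knobbed lid last. Each piece must sit fully home and level in the one below it, and the finished tower must be left standing, released. Leave the stone tray, the red cap and the tweezers where they lie.

Things in the scene. Friction and masses are not known exactly. Their poses are not given: they have to be found in the camera images.
- pan: Receiving pan, 1st piece. Brass, 60 mm diameter; origin at the centre of its underside, z up. Stands on an 8 mm high tapered foot (diameter 40 to 49 mm). Plain floor, dark lining, no holes; rim at z = 30 mm. Recess on top 53 mm across takes the next foot, shoulder on rim. Grip across the outside, 60 mm wide at z = 8 to 30 mm. 90 g.
- fine: Fine sieve, 2nd piece: floor with many 3 mm holes. Brass, 60 mm diameter; origin at the centre of its underside, z up. Stands on an 8 mm high tapered foot (diameter 40 to 49 mm). Rim at z = 26 mm. Recess on top 53 mm across takes the next foot, shoulder on rim. Seated: origin 22 mm above the pan's. Grip across the outside, 60 mm wide at z = 8 to 26 mm. 100 g.
- coarse: Coarse sieve, 3rd piece: floor with seven 12 mm holes. Brass, 60 mm diameter; origin at the centre of its underside, z up. Stands on an 8 mm high tapered foot (diameter 40 to 49 mm). Rim at z = 38 mm. Recess on top 53 mm across takes the next foot, shoulder on rim. Seated: origin 18 mm above the fine sieve's. Grip across the outside, 60 mm wide at z = 8 to 38 mm. 140 g.
- lid: Lid, last piece. Brass, 60 mm diameter; origin at the centre of its underside, z up. Stands on an 8 mm high tapered foot (diameter 40 to 49 mm). Closed disc (z = 8 to 14 mm) with a round wooden knob on its middle, 20 mm diameter, z = 14 to 36 mm: grip the knob. Seated: origin 30 mm above the coarse sieve's. 80 g.
- block: Brown wooden block, 100 x 100 x 24 mm, fixed to the bench, with one round blind hole (dark floor) of 53 mm diameter, 12 mm deep, in the middle of its top: the place of the tower. Origin at the centre of its underside, z up. With the pan seated (shoulder on the block's top), the pan's origin is 16 mm above the block's origin.
- tray: Bystander: shallow black plastic tray, 90 x 110 x 14 mm, loose, with tiny white stones in it. Origin at the centre of its underside. Do not disturb.
- cap: Bystander: small red plastic bottle cap, 38 mm in diameter, 13 mm high, lying open side up, loose. Origin at the centre of its underside. Do not disturb.
- tweezers: Bystander: flat steel tweezers lying loose, about 120 mm long, 5 mm high. Origin at mid length on the underside; long along its own x. Do not disturb.

How it is judged:
By the outcome, as a careful person would: the job done as asked, in the order asked, and still so for the second after the job is handed in, with the robot touching nothing.
It also fails if it takes over 104 s, if anything falls off the work surface, if the arm or the gripper's body presses on something with over 40 N, if the wrist force passes 120 N, or if a joint passes its speed limit or range.

ROBOT

A 6-joint arm with a two-finger parallel gripper is mounted at the origin on the work surface. World frame = base frame: x ahead of the robot, y to its left, z up, the work surface at z = 0. Lengths are in m, angles in rad, forces in N, time in s.
With the tool pointing down it reaches from about 0.225 to 0.875 m from the base axis. Payload 3.4 kg.
Tool frame: the origin (TCP) lies at the very end of the fingers, on their centre line; the grasp point (between the pads) lies 19 mm behind it; z points along the fingers, y is the line along which they close (so a half turn about z gives the same grasp; the last joint's range is limited). The gripper opens to 85 mm and grips with 20 to 120 N. Pads are 22 mm wide; open, the fingers measure 114 mm over their backs; the gripper's body (76 mm by 85 mm) begins 54 mm behind the grasp point. The pads swing forward as they close: fully open they stand 13 mm farther back than shut.
Start: joints at [-1.279, 0.276, 1.505, -0, 1.361, -0.121], TCP at [0.231, -0.527, 0.231] pointing down, gripper open.
Joint ranges: [-2.89, 2.89], [-0.75, 2.08], [0.22, 2.7], [-1.18, 4.32], [0.11, 2.71], [-2.7, 2.7]. Speed limits (rad/s): [2.57, 2.57, 3.14, 3.14, 3.14, 3.14].

INTERFACE

Orientations are given as a unit quaternion [w, x, y, z].
In Python, from rig import manip, eyes gives the robot as it stands.
- The arm moves only by the tool servo_tool, never from a script. Its argument "series" is text: rows parted by semicolons, each of 7 numbers parted by spaces: the shift along the tool's x, y, z in m, then the turn, a rotation vector about the tool's x, y, z in degrees, then the closure, from 0 (fully open) to 1 (shut). In form: dx dy dz ax ay az fingers; .... A call has 1 to 5 rows; each row is the pose to reach, as a shift and turn from the pose commanded when the call began, along the tool's axes at that moment; what a row does not reach only later rows make up. A row lasts 1/10 s, in which the tool goes at most 50 mm and 8.59 degrees, less where a joint would pass 70% of its speed; a pose out of reach is approached as far as the arm can. A call with a gripper value outside its range is refused whole. The fingers move at their own pace and stop on an object; "squeeze" is the grip in N (left out, the last holds). Time passes only in rows, so rows that repeat a pose let the fingers close. It gives the time, the measured TCP pose, the force, the opening and the grip force at its end, in the units of the state.
- manip.get_state(): the state, without advancing time (a new reading comes with each control period).
- eyes.get_image(name): name is "side" or "top"; returns the picture (420x560x3 uint8, red, green, blue); there is no depth.
- eyes.camera_info(name): a dict with "fx", "fy", "cx", "cy" (pixels), "eye" and "orientation" of the camera in the world. Camera axes: x right, y down, z forward; pixel columns grow to the right and rows downward; lengths in m; the calibration is good to about 2 mm. A picture is of the moment at which its call begins. camera_info takes no time and is no camera call.
- manip.sign_off(): hands the job in; it is judged then, once.
The state is a dict: "clock": time; "qpos": joint angles; "qd": joint speeds; "effort": joint torques, N m; "position": TCP position; "ee_rot": TCP orientation; "contact_force": force on the tool from outside, world axes, zero at the start; "moment": the same for the moment, N m; "width": finger opening in m; "gripper_force": force on a finger pad.
Only numpy, scipy, OpenCV 4.12 (cv2) and the standard library are available. Lean on these libraries where they do the work, as an engineer would, in place of code of your own. Each camera call takes 0.05 s, during which the arm holds its last target. There are 200 camera calls.

## Working session

There is one attempt and no reset: what is moved stays moved. The work goes in short steps, Python scripts to look and compute and a tool call to move; the robot and the scene stay as the last step left them, time stands still between calls to the robot, and variables do not carry over. Pictures are saved under pics/ and viewed, at most 14 in all, crops included, and the job is handed in when it is done.

Besides the shell and the picture viewer there is one more tool, called by a JSON object that holds its "fn" and its "kwargs", one argument or row to a line. servo_tool: Moves the arm, as the interface text tells. Its arguments: {"type":"object","properties":{"series":{"type":"string"},"squeeze":{"type":"number"}},"required":["series"]}

```bash
ls; mkdir -p pics; python3 - <<'E'
from rig import manip, eyes
import cv2
for n in("top","side"):
    cv2.imwrite(f"pics/{n}0.png",eyes.get_image(n)[:,:,::-1]); print(n,eyes.camera_info(n))
s=manip.get_state(); print(s)
E
```

```text
pics
top {'fx': 430.02853509039807, 'fy': 430.02853509039807, 'cx': 273.36500147494974, 'cy': 208.53994622509148, 'eye': array([ 0.48913073, -0.01303817,  0.86634271]), 'orientation': array([ 0.06237251, -0.69666074,  0.71310403, -0.04749869])}
side {'fx': 385.2050390171515, 'fy': 385.2050390171515, 'cx': 276.77027362928527, 'cy': 210.93283959961633, 'eye': array([0.3259772 , 0.54144202, 0.43538388]), 'orientation': array([ 0.12594073, -0.20744534,  0.85328174, -0.46153617])}
{'clock': 0.1, 'qpos': array([-1.27900184e+00,  2.76536522e-01,  1.50604809e+00,  2.96511099e-05,
        1.36071614e+00, -1.21019176e-01]), 'qd': array([-0.00032647,  0.00058039, -0.00238882, -0.00086605,  0.00179611,
        0.00090155]), 'effort': array([ 1.69464205e-03, -4.17700660e+01, -2.46405798e+01,  3.67054133e-05,
        5.85437694e-03, -3.66743393e-06]), 'position': array([ 0.23053435, -0.52622177,  0.23050694]), 'ee_rot': array([-8.52178021e-04,  9.78773910e-01,  2.04941219e-01, -5.83928791e-05]), 'contact_force': array([ 0.13695155, -0.04928446,  0.15170214]), 'moment': array([-0.00606352,  0.00870047, -0.04500493]), 'gripper_force': 0.0, 'width': 0.08557658221172727}
```

View pics/top0.png

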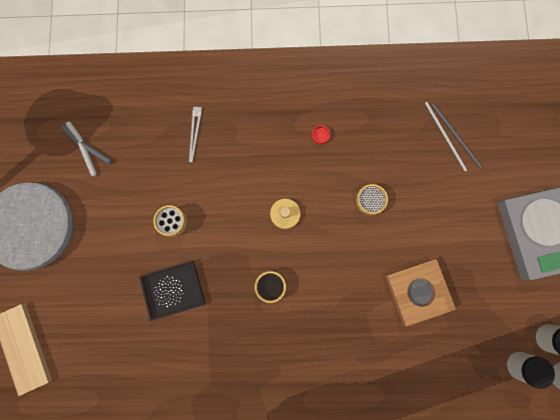

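View pics/side0.png

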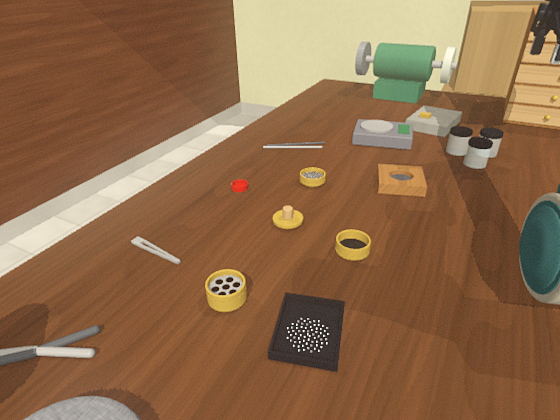

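```bash
cat > h.py <<'E'
import numpy as np, cv2
from rig import manip, eyes
from scipy.spatial.transform import Rotation as R
from scipy.optimize import least_squares
def cam(n):
    c=eyes.camera_info(n); return c,R.from_quat(np.roll(c["orientation"],-1)).as_matrix()
def cast(n,p,z):
    c,M=cam(n); p=np.atleast_2d(p).astype(float)
    d=np.c_[(p[:,0]-c["cx"])/c["fx"],(p[:,1]-c["cy"])/c["fy"],np.ones(len(p))]@M.T
    return (c["eye"]+d*((z-c["eye"][2])/d[:,2])[:,None])[:,:2]
def proj(n,X):
    c,M=cam(n); q=(np.atleast_2d(X)-c["eye"])@M
    return np.c_[q[:,0]/q[:,2]*c["fx"]+c["cx"],q[:,1]/q[:,2]*c["fy"]+c["cy"]]
def blob(mask,seed,k=5):
    m=cv2.morphologyEx(mask.astype(np.uint8),cv2.MORPH_CLOSE,np.ones((k,k)))
    cs,_=cv2.findContours(m,cv2.RETR_EXTERNAL,cv2.CHAIN_APPROX_NONE)
    cs=[c for c in cs if cv2.contourArea(c)>80]
    return max(cs,key=lambda c:cv2.pointPolygonTest(c,seed,True))
def circ(n,pts,z,r,half=True):
    """circle of radius r at height z; half: use only the side away from the camera"""
    P=cast(n,pts,z); e=cam(n)[0]["eye"][:2]; c=P.mean(0)
    for _ in range(4):
        Q=P[(P-c)@(c-e)>0.2*r*np.linalg.norm(c-e)] if half else P
        f=least_squares(lambda v:np.hypot(*(Q-v[:2]).T)-(r if half else v[2]),c if half else [*c,r],loss="soft_l1",f_scale=.0007); c=f.x[:2]
    return f.x.round(4),round(float(np.sqrt(np.mean(f.fun**2))),5)
def brass(im):
    h=cv2.cvtColor(im,cv2.COLOR_RGB2HSV); return (h[...,0]>18)&(h[...,0]<32)&(h[...,1]>90)&(h[...,2]>90)
E
python3 - <<'E'
from h import *
S={"top":dict(pan=(270,287),fine=(372,199),coarse=(170,221),lid=(285,213)),"side":dict(pan=(353,245),fine=(313,177),coarse=(226,290),lid=(288,219))}
Z=dict(pan=.030,fine=.026,coarse=.038,lid=.014)
for n in S:
    im=cv2.imread(f"pics/{n}0.png")[:,:,::-1].copy(); m=brass(im)
    for k,s in S[n].items():
        c=blob(m,s,9); print(n,k,cv2.boundingRect(c),circ(n,c[:,0],Z[k],.03))
    g=cv2.cvtColor(im,cv2.COLOR_RGB2HSV)
    s=(421,292) if n=="top" else (401,177)
    for nm,q in(("blockhole",g[...,1]<100),):
        c=blob(q,s,3); print(n,nm,cv2.boundingRect(c),cv2.contourArea(c),circ(n,c[:,0],.024,.0265,False))
    # block outline
    h=g; q=(h[...,2]>120)&(h[...,1]>90)&(h[...,0]<18)
    c=blob(q,s,5); b=cv2.minAreaRect(c); print(b, cast(n,cv2.boxPoints(b),.024).round(4).tolist())
    for nm,p in (("tray",(173,290)),("cap",(321,134)),("tw",(195,135))):
        if n=="top": print(nm,cast(n,p,.01))
im=cv2.imread("pics/top0.png"); cv2.imwrite("pics/c0.png",cv2.resize(im[240:340,240:480],None,fx=3.3,fy=3.3,interpolation=cv2.INTER_CUBIC))
E
```

```text
top pan (255, 271, 31, 32) (array([0.4704, 0.012 ]), 0.00067)
top fine (356, 184, 32, 31) (array([ 0.6355, -0.1915]), 0.00065)
top coarse (154, 206, 33, 31) (array([0.6007, 0.2077]), 0.00077)
top lid (270, 199, 30, 30) (array([ 0.6122, -0.0189]), 0.00068)
top blockhole (408, 279, 26, 27) 514.0 (array([ 0.4533, -0.2736,  0.0242]), 0.00076)
((352.8753662109375, 292.2569274902344), (73.3868408203125, 202.29916381835938), 86.8201675415039) [[0.5187, 0.0514], [0.5315, -0.3403], [0.3938, -0.3362], [0.3804, 0.0454]]
tray [[0.46633965 0.20461772]]
cap [[ 0.77707328 -0.09824079]]
tw [[0.78256644 0.16327543]]
side pan (335, 229, 36, 32) (array([0.4689, 0.0139]), 0.00092)
side fine (300, 167, 26, 20) (array([ 0.6352, -0.1916]), 0.00138)
side coarse (205, 269, 42, 43) (array([0.6009, 0.2089]), 0.00052)
side lid (272, 206, 32, 23) (array([ 0.6127, -0.0202]), 0.00377)
side blockhole (352, 105, 151, 64) 4287.0 (array([ 0.4492, -0.5886,  0.1793]), 0.06043)
((279.49993896484375, 213.99996948242188), (558.9998779296875, 409.99993896484375), -0.0) [[0.7091, 0.4852], [5.9563, -2.6159], [-0.0722, -4.0711], [0.1764, 0.2099]]
```

View pics/c0.png

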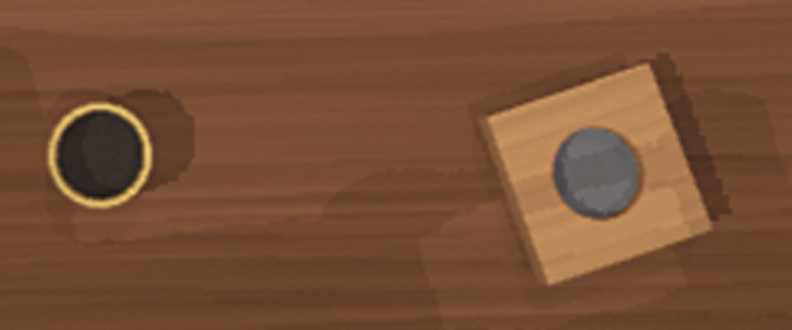

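```bash
python3 - <<'E'
from h import *
e=cam("top")[0]["eye"][:2]
im=cv2.imread("pics/top0.png")[:,:,::-1].copy(); g=cv2.cvtColor(im,cv2.COLOR_RGB2HSV)
c=blob(g[...,1]<100,(421,292),3)[:,0]
for z,sg in((.024,-1),(.012,1)):
    P=cast("top",c,z); v=P.mean(0)
    for _ in range(4):
        u=(v-e)/np.linalg.norm(v-e); Q=P[sg*((P-v)@u)>.006]
        v=least_squares(lambda v:np.hypot(*(Q-v).T)-.0265,v,loss="soft_l1",f_scale=.0007).x
    print(z,v.round(4))
sub=np.zeros(g.shape[:2],np.uint8); sub[240:345,375:470]=((g[...,2]>135)&(g[...,1]>60))[240:345,375:470]
c=blob(sub,(405,275),3); b=cv2.minAreaRect(cv2.convexHull(c)); print(b,cast("top",cv2.boxPoints(b),.024).round(4).tolist(),cast("top",b[0],.024))
im=cv2.imread("pics/side0.png"); 
cv2.imwrite("pics/c1.png",cv2.resize(im[155:205,360:440],None,fx=8,fy=8,interpolation=cv2.INTER_CUBIC))
E
```

```text
0.024 [ 0.4527 -0.2767]
0.012 [ 0.4533 -0.2744]
((420.98907470703125, 292.1559753417969), (54.73974609375, 54.49335861206055), 70.82099914550781) [[0.486, -0.2112], [0.518, -0.3122], [0.42, -0.3381], [0.3889, -0.239]] [[ 0.45274388 -0.27514871]]
```

View pics/c1.png

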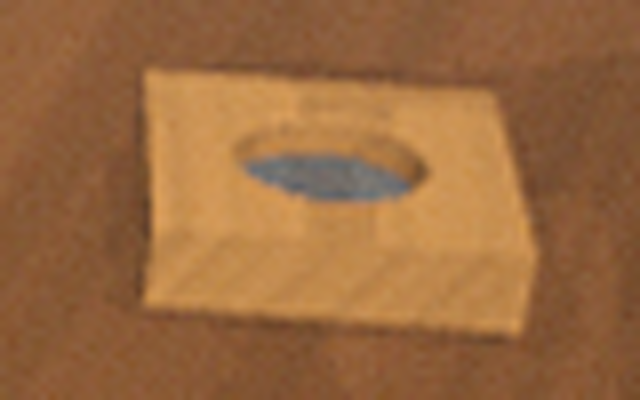

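```bash
cat >> h.py <<'E'
def to(x,y,z,s=None):
    s=s or manip.get_state(); M=R.from_quat(np.roll(s["ee_rot"],-1)).as_matrix()
    return (M.T@(np.array([x,y,z])-s["position"])).round(4)
E
python3 - <<'E'
from h import *
print(cast("side",(401.5,175.5),.024),to(.4697,.013,.15), R.from_quat(np.roll(manip.get_state()["ee_rot"],-1)).as_matrix().round(3))
E
```

```text
[[ 0.45013171 -0.27034372]] [ 0.4354 -0.3978  0.0813] [[ 0.916  0.401 -0.   ]
 [ 0.401 -0.916  0.002]
 [ 0.    -0.002 -1.   ]]
```

{"fn": "servo_tool", "kwargs": {
  "series": "0.4354 -0.3978 0.0813 0 0 0 0; 0.4354 -0.3978 0.0813 0 0 0 0; 0.4354 -0.3978 0.0813 0 0 0 0; 0.4354 -0.3978 0.0813 0 0 0 0; 0.4354 -0.3978 0.0813 0 0 0 0"
}}

```text
clock: 0.6
position: [0.3314, -0.2984, 0.1966]
ee_rot: [-0.0, 0.979, 0.204, 0.0]
contact_force: [0.5, 0.6, -0.1]
width: 0.0855
gripper_force: 0.0
```

{"fn": "servo_tool", "kwargs": {
  "series": "0.2525 -0.2307 0.0471 0 0 0 0; 0.2525 -0.2307 0.0471 0 0 0 0; 0.2525 -0.2307 0.0471 0 0 0 0; 0.2525 -0.2307 0.0471 0 0 0 0; 0.2525 -0.2307 0.0471 0 0 0 0"
}}

```text
clock: 1.1
position: [0.4319, -0.072, 0.1627]
ee_rot: [0.0, 0.979, 0.205, 0.0]
contact_force: [1.4, -1.6, -0.0]
width: 0.0853
gripper_force: 0.0
```

{"fn": "servo_tool", "kwargs": {
  "series": "0.0696 -0.0636 0.0130 0 0 0 0; 0.0696 -0.0636 0.0130 0 0 0 0; 0.0696 -0.0636 0.0130 0 0 0 0; 0.0696 -0.0636 0.0130 0 0 0 0"
}}

```text
clock: 1.5
position: [0.4695, 0.0131, 0.1495]
ee_rot: [0.0, 0.978, 0.206, -0.001]
contact_force: [0.7, 0.4, -0.7]
width: 0.0853
gripper_force: 0.0
```

```bash
python3 -c "
from h import *
s=manip.get_state();print(s['clock'],s['position'],to(.4697,.013,.006))"
```

```text
1.5 [0.4694767  0.01305195 0.14948364] [0.0004 0.0002 0.1435]
```

{"fn": "servo_tool", "kwargs": {
  "series": "0 0 0.045 0 0 0 0; 0 0 0.09 0 0 0 0; 0 0 0.12 0 0 0 0; 0 0 0.14 0 0 0 0; 0 0 0.144 0 0 0 0"
}}

```text
clock: 2.0
position: [0.4674, 0.0108, 0.0041]
ee_rot: [-0.001, 0.979, 0.204, -0.003]
contact_force: [-0.1, -0.4, -0.2]
width: 0.0853
gripper_force: 0.0
```

{"fn": "servo_tool", "kwargs": {
  "series": "0 0 0 0 0 0 0.1; 0 0 0 0 0 0 0.2; 0 0 0 0 0 0 0.5; 0 0 0 0 0 0 0.5; 0 0 0 0 0 0 0.5",
  "squeeze": 50
}}

```text
clock: 2.5
position: [0.471, 0.0118, 0.0077]
ee_rot: [0.001, 0.979, 0.205, 0.001]
contact_force: [-1.0, -1.0, 5.2]
width: 0.0571
gripper_force: 54.0
```

```bash
python3 - <<'E'
from h import *
im=eyes.get_image("side"); s=manip.get_state(); print(s['clock'],s['position'],s['width'],s['gripper_force'])
cv2.imwrite("pics/g1.png",cv2.resize(im[150:300,260:440,::-1],None,fx=3.3,fy=3.3))
E
```

```text
2.55 [0.47098807 0.01176301 0.00769392] 0.05749947756898792 53.956957018781395
```

View pics/g1.png

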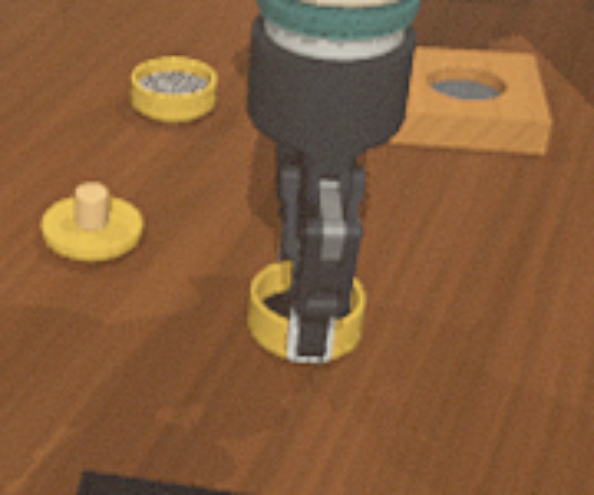

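```bash
python3 - <<'E'
from h import *
p=manip.get_state()["position"]
for r in(.03,.036,.042):
    for z in(.0,.006,.012,.018): print(r,z,proj("side",[p[0]-.401*r,p[1]+.916*r,z]).round(1))
E
```

```text
0.03 0.0 [[352.2 262.9]]
0.03 0.006 [[352.4 260.2]]
0.03 0.012 [[352.7 257.5]]
0.03 0.018 [[353.  254.8]]
0.036 0.0 [[352.5 265.3]]
0.036 0.006 [[352.8 262.5]]
0.036 0.012 [[353.1 259.8]]
0.036 0.018 [[353.4 257. ]]
0.042 0.0 [[352.8 267.6]]
0.042 0.006 [[353.1 264.9]]
0.042 0.012 [[353.4 262.1]]
0.042 0.018 [[353.7 259.4]]
```

{"fn": "servo_tool", "kwargs": {
  "series": "0 0 -0.01 0 0 0 0.5; 0 0 -0.03 0 0 0 0.5; 0 0 -0.07 0 0 0 0.5; 0 0 -0.11 0 0 0 0.5; 0 0 -0.14 0 0 0 0.5"
}}

```text
clock: 3.05
position: [0.4706, 0.0122, 0.1495]
ee_rot: [0.001, 0.979, 0.205, 0.002]
contact_force: [0.6, 0.7, -0.7]
width: 0.0576
gripper_force: 53.7
```

```bash
python3 - <<'E'
from h import *
im=eyes.get_image("side"); s=manip.get_state(); print(s['clock'],s['position'],s['width'],s['gripper_force'],s['contact_force'],to(.4525,-.275,.15))
cv2.imwrite("pics/g2.png",cv2.resize(im[100:300,220:460,::-1],None,fx=3,fy=3))
E
```

```text
3.1 [0.47349737 0.01190805 0.15369617] 0.05735374225011796 53.753608202096075 [ 0.55527594 -0.15752989  2.11886023] [-0.1345  0.2543  0.0039]
```

View pics/g2.png

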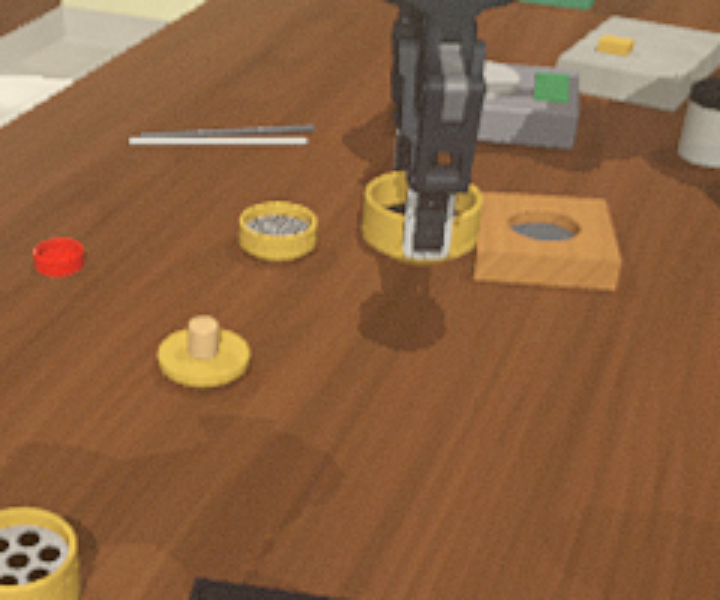

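{"fn": "servo_tool", "kwargs": {
  "series": "-0.1345 0.2543 0.0039 0 0 0 0.5; -0.1345 0.2543 0.0039 0 0 0 0.5; -0.1345 0.2543 0.0039 0 0 0 0.5; -0.1345 0.2543 0.0039 0 0 0 0.5; -0.1345 0.2543 0.0039 0 0 0 0.5"
}}

```text
clock: 3.6
position: [0.4511, -0.2389, 0.1436]
ee_rot: [0.001, 0.979, 0.205, 0.001]
contact_force: [0.8, -1.1, -2.0]
width: 0.0574
gripper_force: 53.7
```

{"fn": "servo_tool", "kwargs": {
  "series": "-0.0176 0.0333 0.03 0 0 0 0.5; -0.0176 0.0333 0.05 0 0 0 0.5; -0.0176 0.0333 0.08 0 0 0 0.5; -0.0176 0.0333 0.09 0 0 0 0.5; -0.0176 0.0333 0.09 0 0 0 0.5"
}}

```text
clock: 4.1
position: [0.4477, -0.2738, 0.0518]
ee_rot: [-0.001, 0.979, 0.205, -0.001]
contact_force: [-0.3, -0.2, -1.0]
width: 0.0575
gripper_force: 53.8
```

```bash
python3 - <<'E'
from h import *
a=eyes.get_image("side");b=eyes.get_image("top"); s=manip.get_state(); print(s['clock'],s['position'],s['contact_force'],to(.4525,-.275,.06))
f=lambda i:cv2.resize(np.ascontiguousarray(i[...,::-1]),(390,390),interpolation=cv2.INTER_CUBIC)
cv2.imwrite("pics/g3.png",np.hstack([f(a[110:220,345:455]),f(b[240:340,370:470])]))
E
```

```text
4.2 [ 0.44941677 -0.27484128  0.0537533 ] [ 0.05937323 -0.00917833 -1.19831065] [ 0.0028  0.0014 -0.0062]
```

View pics/g3.png

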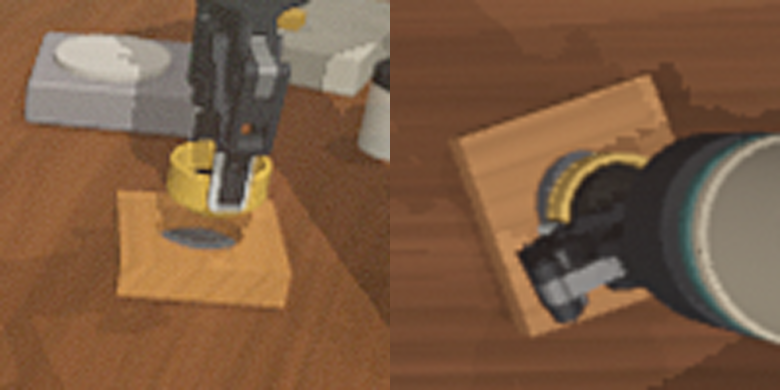

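```bash
cat >> h.py <<'E'
def arc(n,pts,z,r,sg,lim=.2):
    """circle of radius r at z from the arc on the far (sg=1) or near (-1) side"""
    P=cast(n,pts,z); e=cam(n)[0]["eye"][:2]; c=P.mean(0)
    for _ in range(6):
        u=(c-e)/np.linalg.norm(c-e); Q=P[sg*((P-c)@u)>lim*r]
        f=least_squares(lambda v:np.hypot(*(Q-v).T)-r,c,loss="soft_l1",f_scale=.0007); c=f.x
    return c.round(4),round(float(np.sqrt(np.mean(f.fun**2))),5),len(Q)
E
python3 - <<'E'
from h import *
im=cv2.imread("pics/side0.png")[:,:,::-1].copy(); g=cv2.cvtColor(im,cv2.COLOR_RGB2HSV)
sub=np.zeros(g.shape[:2],np.uint8); sub[165:185,385:418]=(g[...,1]<100)[165:185,385:418]
c=blob(sub,(401,177),1)[:,0]; print(c.min(0),c.max(0),[arc("side",c,.024,.0265,-1,l) for l in(.2,.5)],arc("side",c,.012,.0265,1,.2))
a=eyes.get_image("side");b=eyes.get_image("top");s=manip.get_state();p=s["position"];print(p)
for n,i in(("side",a),("top",b)):
    m=brass(i); q=proj(n,[p[0],p[1],.07])[0]; 
    ys,xs=np.nonzero(m); k=np.hypot(xs-q[0],ys-q[1])<26; P=np.c_[xs,ys][k]
    h=cv2.convexHull(P.astype(np.int32))
    mm=np.zeros(m.shape,np.uint8); cv2.fillPoly(mm,[h],1); c=blob(mm,tuple(map(float,q)),1)[:,0]
    print(n,q,P.min(0),P.max(0),arc(n,c,.076,.03,1))
    if n=="top":
        P=cast(n,P,.076);d=np.arctan2(*(P-p[:2]).T[::-1]); 
        cs=[P[(d>t)&(d<t+.2)] for t in np.arange(-3.1,3.1,.2)]; print([(round(t,1),round(float(np.hypot(*(Q-p[:2]).T).max()),4)) for t,Q in zip(np.arange(-3.1,3.1,.2),cs) if len(Q)>2])
E
```

```text
Traceback (most recent call last):
  File "h.py", line 18, in blob
    return max(cs,key=lambda c:cv2.pointPolygonTest(c,seed,True))
ValueError: max() iterable argument is empty
```

```bash
sed -i 's/contourArea(c)>80/contourArea(c)>20/' h.py
python3 - <<'E'
from h import *
im=cv2.imread("pics/side0.png")[:,:,::-1].copy(); g=cv2.cvtColor(im,cv2.COLOR_RGB2HSV)
sub=np.zeros(g.shape[:2],np.uint8); sub[165:185,385:418]=((g[...,0]>30)|(g[...,1]<100))[165:185,385:418]
c=blob(sub,(401,177),3)[:,0]; print(c.min(0),c.max(0),[arc("side",c,.024,.0265,-1,l) for l in(.2,.5)],arc("side",c,.012,.0265,1,.2))
a=eyes.get_image("side");b=eyes.get_image("top");s=manip.get_state();p=s["position"];print(p)
for n,i in(("side",a),("top",b)):
    m=brass(i); q=proj(n,[p[0],p[1],.07])[0]; 
    ys,xs=np.nonzero(m); k=np.hypot(xs-q[0],ys-q[1])<26; P=np.c_[xs,ys][k]
    h=cv2.convexHull(P.astype(np.int32))
    mm=np.zeros(m.shape,np.uint8); cv2.fillPoly(mm,[h],1); c=blob(mm,tuple(map(float,q)),1)[:,0]
    print(n,q,P.min(0),P.max(0),arc(n,c,.076,.03,1))
    if n=="top":
        P=cast(n,P,.076);d=np.arctan2(*(P-p[:2]).T[::-1]); 
        cs=[P[(d>t)&(d<t+.2)] for t in np.arange(-3.1,3.1,.2)]; print([(round(t,1),round(float(np.hypot(*(Q-p[:2]).T).max()),4)) for t,Q in zip(np.arange(-3.1,3.1,.2),cs) if len(Q)>2])
E
```

```text
[391 174] [410 179] [(array([ 0.4539, -0.2794]), 0.00752, 34), (array([ 0.4509, -0.2639]), nan, 0)] (array([ 0.4531, -0.2728]), 0.00598, 31)
[ 0.44981661 -0.27516463  0.05426008]
side [405.32814253 156.03863876] [392 148] [420 169] (array([ 0.4506, -0.2707]), 0.00245, 28)
top [429.18806717 294.76228515] [411 279] [436 296] (array([ 0.485 , -0.2493]), 0.00818, 36)
[(np.float64(-0.5), 0.0293), (np.float64(-0.3), 0.0288), (np.float64(-0.1), 0.0282), (np.float64(0.1), 0.0292), (np.float64(0.3), 0.0319), (np.float64(0.5), 0.032), (np.float64(0.7), 0.0335), (np.float64(0.9), 0.034), (np.float64(1.1), 0.0342), (np.float64(1.3), 0.035), (np.float64(1.5), 0.0343)]
  return _methods._mean(a, axis=axis, dtype=dtype,
  ret = ret.dtype.type(ret / rcount)
```

```bash
python3 - <<'E'
from h import *
P=cast("side",np.array([(145,70),(497,90),(537,250),(152,232)])/8+[360,155],.024);print(P.round(4),P.mean(0),np.linalg.norm(np.diff(P,axis=0),axis=1))
P=cast("top",np.array([(652,63),(486,117),(547,284),(712,230)])/3.3+[240,240],.024);print(P.round(4),P.mean(0),np.linalg.norm(np.diff(P,axis=0),axis=1))
E
```

```text
[[ 0.5138 -0.307 ]
 [ 0.4177 -0.3376]
 [ 0.3899 -0.2442]
 [ 0.4847 -0.2098]] [ 0.45149793 -0.27464855] [0.10090649 0.09751361 0.10081878]
[[ 0.5147 -0.3116]
 [ 0.4856 -0.2131]
 [ 0.3905 -0.2419]
 [ 0.4188 -0.3381]] [ 0.4524027  -0.27617808] [0.10269762 0.099373   0.10025232]
```

{"fn": "servo_tool", "kwargs": {
  "series": "0.002 0.0014 0.005 0 0 0 0.5; 0.002 0.0014 0.012 0 0 0 0.5; 0.002 0.0014 0.019 0 0 0 0.5; 0.002 0.0014 0.024 0 0 0 0.5; 0.002 0.0014 0.027 0 0 0 0.5"
}}

```text
clock: 4.8
position: [0.4506, -0.2748, 0.0248]
ee_rot: [-0.001, 0.979, 0.205, -0.0]
contact_force: [-0.2, 0.4, -0.6]
width: 0.0574
gripper_force: 53.8
```

{"fn": "servo_tool", "kwargs": {
  "series": "0 0 0.001 0 0 0 0.5; 0 0 0.002 0 0 0 0.5; 0 0 0.003 0 0 0 0.5; 0 0 0.004 0 0 0 0.5"
}}

```text
clock: 5.2
position: [0.4512, -0.2752, 0.0236]
ee_rot: [0.0, 0.979, 0.205, 0.0]
contact_force: [-3.4, 3.4, 20.9]
width: 0.0573
gripper_force: 56.7
```

```bash
python3 - <<'E'
from h import *
a=eyes.get_image("side");b=eyes.get_image("top"); s=manip.get_state(); print(s['clock'],s['position'],s['contact_force'],s['moment'])
f=lambda i:cv2.resize(np.ascontiguousarray(i[...,::-1]),(390,390),interpolation=cv2.INTER_CUBIC)
cv2.imwrite("pics/g4.png",f(a[130:210,360:440]))
E
```

```text
5.3 [ 0.45114153 -0.27517102  0.02363604] [-2.58007647  2.22249034 13.20026883] [ 0.40559989  0.46489209 -0.05980056]
```

View pics/g4.png

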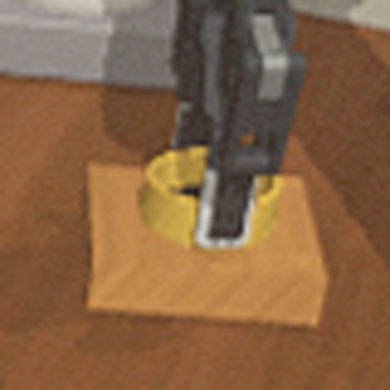

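{"fn": "servo_tool", "kwargs": {
  "series": "0 0 -0.003 0 0 0 0.5; 0 0 -0.003 0 0 0 0.1; 0 0 -0.003 0 0 0 0; 0 0 -0.003 0 0 0 0; 0 0 -0.003 0 0 0 0"
}}

```text
clock: 5.8
position: [0.451, -0.2751, 0.0244]
ee_rot: [-0.0, 0.979, 0.205, -0.0]
contact_force: [0.2, -0.1, -0.1]
width: 0.0855
gripper_force: 0.0
```

{"fn": "servo_tool", "kwargs": {
  "series": "0 0 -0.01 0 0 0 0; 0 0 -0.04 0 0 0 0; 0 0 -0.08 0 0 0 0; 0 0 -0.11 0 0 0 0; 0 0 -0.11 0 0 0 0"
}}

```text
clock: 6.3
position: [0.4538, -0.2773, 0.1398]
ee_rot: [0.004, 0.979, 0.205, 0.003]
contact_force: [-0.4, 0.5, -0.0]
width: 0.0853
gripper_force: 0.0
```

```bash
python3 - <<'E'
from h import *
s=manip.get_state(); print(s['clock'],s['position'],s['width'],to(.6353,-.1916,.13))
E
```

```text
6.3 [ 0.45380395 -0.27730865  0.13982521] 0.08533266207941952 [ 0.2006 -0.0058  0.0107]
```

{"fn": "servo_tool", "kwargs": {
  "series": "0.2 -0.003 0.005 0 0 0 0; 0.2 -0.003 0.005 0 0 0 0; 0.2 -0.003 0.005 0 0 0 0; 0.2 -0.003 0.005 0 0 0 0; 0.2 -0.003 0.005 0 0 0 0"
}}

```text
clock: 6.8
position: [0.6383, -0.1892, 0.1285]
ee_rot: [-0.0, 0.978, 0.207, 0.002]
contact_force: [-1.3, -0.8, -0.2]
width: 0.0851
gripper_force: 0.0
```

{"fn": "servo_tool", "kwargs": {
  "series": "0 0 0 0 0 0 0; 0 0 0 0 0 0 0"
}}

```text
clock: 7.0
position: [0.6316, -0.1923, 0.1291]
ee_rot: [-0.0, 0.979, 0.205, -0.001]
contact_force: [0.6, -0.6, 0.2]
width: 0.0853
gripper_force: 0.0
```

```bash
python3 - <<'E'
from h import *
b=eyes.get_image("top");a=eyes.get_image("side")
s=manip.get_state(); print(s['clock'],s['position'],s['ee_rot'],to(.6353,-.1916,.006))
for n,i,q in(("top",b,(427,294)),("side",a,(402,168))):
    try:
        c=blob(brass(i),q,9);print(n,cv2.boundingRect(c),arc(n,c[:,0],.046,.03,1))
    except Exception as e: print(e)
f=lambda i:cv2.resize(np.ascontiguousarray(i[...,::-1]),(390,390),interpolation=cv2.INTER_CUBIC)
cv2.imwrite("pics/g5.png",np.hstack([f(a[120:220,350:450]),f(b[170:340,320:490])]))
E
```

```text
7.1 [ 0.63163267 -0.19281458  0.1296656 ] [-1.16931619e-04  9.78901142e-01  2.04333730e-01 -5.17971677e-04] [0.004  0.0004 0.1237]
top (359, 206, 19, 9) (array([ 0.5764, -0.1841]), 0.00245, 22)
side (389, 160, 29, 21) (array([ 0.4508, -0.2748]), 0.00141, 27)
```

View pics/g5.png

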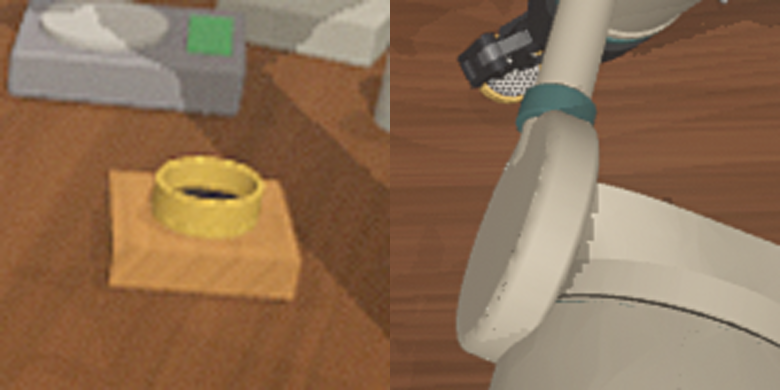

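{"fn": "servo_tool", "kwargs": {
  "series": "0.004 0.0004 0.04 0 0 0 0; 0.004 0.0004 0.08 0 0 0 0; 0.004 0.0004 0.11 0 0 0 0; 0.004 0.0004 0.121 0 0 0 0; 0.004 0.0004 0.1237 0 0 0 0"
}}

```text
clock: 7.6
position: [0.6355, -0.1913, 0.005]
ee_rot: [-0.001, 0.979, 0.204, -0.001]
contact_force: [0.1, -0.0, -0.5]
width: 0.0855
gripper_force: 0.0
```

{"fn": "servo_tool", "kwargs": {
  "series": "0 0 0 0 0 0 0; 0 0 0 0 0 0 0.1; 0 0 0 0 0 0 0.2; 0 0 0 0 0 0 0.5; 0 0 0 0 0 0 0.5"
}}

```text
clock: 8.1
position: [0.6379, -0.1914, 0.008]
ee_rot: [0.001, 0.979, 0.205, 0.001]
contact_force: [-1.7, -0.6, 5.8]
width: 0.0572
gripper_force: 54.0
```

{"fn": "servo_tool", "kwargs": {
  "series": "0 0 0 0 0 0 0.5; 0 0 0 0 0 0 0.5; 0 0 0 0 0 0 0.5"
}}

```text
clock: 8.4
position: [0.6379, -0.1914, 0.0079]
ee_rot: [0.001, 0.979, 0.205, 0.001]
contact_force: [-0.8, 0.4, 5.8]
width: 0.0576
gripper_force: 54.0
```

{"fn": "servo_tool", "kwargs": {
  "series": "0 0 -0.01 0 0 0 0.5; 0 0 -0.03 0 0 0 0.5; 0 0 -0.07 0 0 0 0.5; 0 0 -0.11 0 0 0 0.5; 0 0 -0.125 0 0 0 0.5"
}}

```text
clock: 8.9
position: [0.6391, -0.1917, 0.1362]
ee_rot: [0.002, 0.979, 0.205, 0.003]
contact_force: [0.1, 0.2, -1.4]
width: 0.0573
gripper_force: 54.0
```

{"fn": "servo_tool", "kwargs": {
  "series": "-0.2 0.003 0 0 0 0 0.5; -0.2 0.003 0 0 0 0 0.5; -0.2 0.003 0 0 0 0 0.5; -0.2 0.003 0 0 0 0 0.5; -0.2 0.003 0 0 0 0 0.5"
}}

```text
clock: 9.4
position: [0.4489, -0.2747, 0.1312]
ee_rot: [-0.001, 0.979, 0.203, -0.002]
contact_force: [0.9, 0.4, -1.6]
width: 0.0575
gripper_force: 54.0
```

{"fn": "servo_tool", "kwargs": {
  "series": "0 0 0.02 0 0 0 0.5; 0 0 0.04 0 0 0 0.5; 0 0 0.055 0 0 0 0.5; 0 0 0.055 0 0 0 0.5; 0 0 0.055 0 0 0 0.5"
}}

```text
clock: 9.9
position: [0.4554, -0.2739, 0.0764]
ee_rot: [0.0, 0.979, 0.205, 0.0]
contact_force: [-0.2, -0.9, -0.9]
width: 0.0577
gripper_force: 54.0
```

```bash
python3 - <<'E'
from h import *
a=eyes.get_image("side"); s=manip.get_state();p=s['position']; print(s['clock'],p,s['contact_force'],to(.4524,-.2751,.0459))
m=brass(a); q=proj("side",[p[0],p[1],p[2]+.018])[0]; ys,xs=np.nonzero(m); k=(abs(xs-q[0])<26)&(ys<q[1]+8)&(ys>q[1]-18); P=np.c_[xs,ys][k]
print(q,P.min(0),P.max(0),(P.min(0)+P.max(0))/2)
f=lambda i:cv2.resize(np.ascontiguousarray(i[...,::-1]),(500,500),interpolation=cv2.INTER_CUBIC)
cv2.imwrite("pics/g6.png",f(a[110:210,350:450]))
E
```

```text
9.95 [ 0.45578684 -0.27417324  0.07681653] [-0.09393976 -0.372422   -1.43132343] [-0.0035 -0.0006  0.0309]
[404.22834994 145.24710722] [391 141] [419 153] [405. 147.]
```

View pics/g6.png

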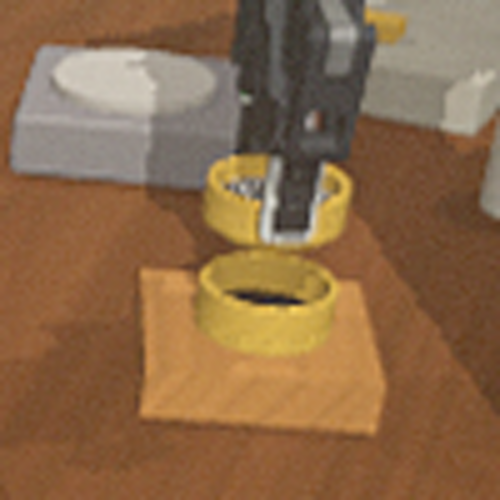

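```bash
python3 - <<'E'
from h import *
print(proj("side",[[.4514,-.2755,.046],[.4514,-.2755,.095],[.4558,-.2742,.095],[.4614,-.2755,.095],[.4514,-.2655,.095]]))
a=eyes.get_image("side");m=brass(a)
ys,xs=np.nonzero(m[139:162,385:425]);
for r in range(139,185): 
    x=np.nonzero(m[r,380:430])[0]
    if len(x): print(r,x.min()+380,x.max()+380,end='; ')
E
```

```text
[[402.95457302 165.6806329 ]
 [406.43450145 145.28718236]
 [404.23815744 145.16290962]
 [401.7636466  144.51479941]
 [405.39950678 146.9720253 ]]
140 399 403; 141 395 403; 142 393 402; 143 392 416; 144 392 418; 145 391 419; 146 391 419; 147 391 419; 148 391 419; 149 391 419; 150 391 418; 151 391 418; 152 391 418; 153 391 418; 154 392 418; 155 393 417; 156 394 417; 157 395 416; 158 398 414; 159 402 411; 160 398 404; 161 394 408; 162 392 412; 163 391 414; 164 390 415; 165 390 416; 166 390 417; 167 390 417; 168 390 417; 169 389 417; 170 389 416; 171 389 416; 172 389 416; 173 389 416; 174 389 415; 175 390 415; 176 390 415; 177 392 415; 178 393 414; 179 395 413; 180 398 411;
```

{"fn": "servo_tool", "kwargs": {
  "series": "-0.004 -0.0006 0.002 0 0 0 0.5; -0.004 -0.0006 0.009 0 0 0 0.5; -0.004 -0.0006 0.017 0 0 0 0.5; -0.004 -0.0006 0.023 0 0 0 0.5; -0.004 -0.0006 0.027 0 0 0 0.5"
}}

```text
clock: 10.5
position: [0.4506, -0.2747, 0.048]
ee_rot: [-0.0, 0.979, 0.205, -0.0]
contact_force: [0.2, -0.6, -0.5]
width: 0.0573
gripper_force: 54.0
```

{"fn": "servo_tool", "kwargs": {
  "series": "0 0 0.001 0 0 0 0.5; 0 0 0.002 0 0 0 0.5; 0 0 0.003 0 0 0 0.5; 0 0 0.004 0 0 0 0.5; 0 0 0.004 0 0 0 0.5"
}}

```text
clock: 11.0
position: [0.4512, -0.2752, 0.0459]
ee_rot: [0.0, 0.979, 0.205, 0.0]
contact_force: [-1.5, 0.7, 4.0]
width: 0.0576
gripper_force: 54.6
```

{"fn": "servo_tool", "kwargs": {
  "series": "0 0 0.001 0 0 0 0.5; 0 0 0.001 0 0 0 0.5"
}}

```text
clock: 11.2
position: [0.4512, -0.2752, 0.0459]
ee_rot: [0.001, 0.979, 0.205, 0.0]
contact_force: [-3.0, 1.9, 10.9]
width: 0.0576
gripper_force: 55.4
```

{"fn": "servo_tool", "kwargs": {
  "series": "0 0 -0.002 0 0 0 0.5; 0 0 -0.002 0 0 0 0.1; 0 0 -0.002 0 0 0 0; 0 0 -0.002 0 0 0 0; 0 0 -0.002 0 0 0 0"
}}

```text
clock: 11.7
position: [0.451, -0.275, 0.0457]
ee_rot: [-0.0, 0.979, 0.205, -0.0]
contact_force: [0.1, -0.2, 0.5]
width: 0.0855
gripper_force: 0.0
```

{"fn": "servo_tool", "kwargs": {
  "series": "0 0 -0.01 0 0 0 0; 0 0 -0.04 0 0 0 0; 0 0 -0.08 0 0 0 0; 0 0 -0.1 0 0 0 0; 0 0 -0.1 0 0 0 0"
}}

```text
clock: 12.2
position: [0.453, -0.2766, 0.1499]
ee_rot: [0.003, 0.979, 0.205, 0.003]
contact_force: [-0.1, -0.1, -1.3]
width: 0.0855
gripper_force: 0.0
```

```bash
python3 - <<'E'
from h import *
a=eyes.get_image("side");s=manip.get_state(); print(s['clock'],s['position'],s['ee_rot'],to(.6008,.2083,.14))
cv2.imwrite("pics/g7.png",cv2.resize(np.ascontiguousarray(a[110:210,350:450,::-1]),(400,400),interpolation=cv2.INTER_CUBIC))
E
```

```text
12.25 [ 0.45187544 -0.27564896  0.1478686 ] [0.0016582  0.97876592 0.20497014 0.00133093] [ 0.3306 -0.3836  0.0071]
```

View pics/g7.png

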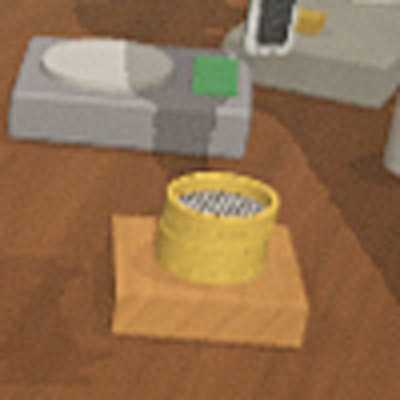

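{"fn": "servo_tool", "kwargs": {
  "series": "0.33 -0.384 0.007 0 0 0 0; 0.33 -0.384 0.007 0 0 0 0; 0.33 -0.384 0.007 0 0 0 0; 0.33 -0.384 0.007 0 0 0 0; 0.33 -0.384 0.007 0 0 0 0"
}}

```text
clock: 12.75
position: [0.5233, -0.0339, 0.141]
ee_rot: [-0.0, 0.979, 0.205, -0.001]
contact_force: [0.3, -1.0, 0.0]
width: 0.0852
gripper_force: 0.0
```

{"fn": "servo_tool", "kwargs": {
  "series": "0.167 -0.1945 0.0035 0 0 0 0; 0.167 -0.1945 0.0035 0 0 0 0; 0.167 -0.1945 0.0035 0 0 0 0; 0.167 -0.1945 0.0035 0 0 0 0; 0.167 -0.1945 0.0035 0 0 0 0"
}}

```text
clock: 13.25
position: [0.5964, 0.2049, 0.1372]
ee_rot: [0.0, 0.979, 0.205, -0.002]
contact_force: [-0.3, -0.8, -0.3]
width: 0.0853
gripper_force: 0.0
```

{"fn": "servo_tool", "kwargs": {
  "series": "0 0 0 0 0 0 0; 0 0 0 0 0 0 0; 0 0 0 0 0 0 0; 0 0 0 0 0 0 0"
}}

```text
clock: 13.65
position: [0.5966, 0.2016, 0.1386]
ee_rot: [0.0, 0.979, 0.204, -0.001]
contact_force: [-0.1, -0.7, 0.0]
width: 0.0856
gripper_force: 0.0
```

```bash
python3 - <<'E'
from h import *
s=manip.get_state(); print(s['clock'],s['position'],s['ee_rot'],to(.6008,.2083,.010))
E
```

```text
13.65 [0.59660665 0.20156997 0.13859611] [ 2.19241522e-04  9.78944296e-01  2.04126056e-01 -7.55938030e-04] [ 0.0067 -0.0045  0.1286]
```

{"fn": "servo_tool", "kwargs": {
  "series": "0.0067 -0.0045 0.02 0 0 0 0; 0.0067 -0.0045 0.06 0 0 0 0; 0.0067 -0.0045 0.1 0 0 0 0; 0.0067 -0.0045 0.122 0 0 0 0; 0.0067 -0.0045 0.1286 0 0 0 0"
}}

```text
clock: 14.15
position: [0.5993, 0.2078, 0.0077]
ee_rot: [0.0, 0.979, 0.204, -0.003]
contact_force: [-0.9, 0.3, -0.2]
width: 0.0854
gripper_force: 0.0
```

{"fn": "servo_tool", "kwargs": {
  "series": "0 0 0 0 0 0 0; 0 0 0 0 0 0 0.1; 0 0 0 0 0 0 0.2; 0 0 0 0 0 0 0.5; 0 0 0 0 0 0 0.5"
}}

```text
clock: 14.65
position: [0.603, 0.2101, 0.0127]
ee_rot: [0.0, 0.979, 0.205, 0.002]
contact_force: [-1.2, -1.7, 6.1]
width: 0.0578
gripper_force: 54.0
```

{"fn": "servo_tool", "kwargs": {
  "series": "0 0 0 0 0 0 0.5; 0 0 0 0 0 0 0.5; 0 0 0 0 0 0 0.5"
}}

```text
clock: 14.95
position: [0.603, 0.2101, 0.0127]
ee_rot: [0.0, 0.979, 0.205, 0.002]
contact_force: [-0.1, -1.2, 6.6]
width: 0.0582
gripper_force: 54.0
```

{"fn": "servo_tool", "kwargs": {
  "series": "0 0 -0.01 0 0 0 0.5; 0 0 -0.03 0 0 0 0.5; 0 0 -0.07 0 0 0 0.5; 0 0 -0.11 0 0 0 0.5; 0 0 -0.13 0 0 0 0.5"
}}

```text
clock: 15.45
position: [0.6032, 0.2105, 0.145]
ee_rot: [-0.0, 0.979, 0.205, 0.003]
contact_force: [0.3, -0.5, -1.5]
width: 0.0578
gripper_force: 53.9
```

{"fn": "servo_tool", "kwargs": {
  "series": "-0.333 0.384 0 0 0 0 0.5; -0.333 0.384 0 0 0 0 0.5; -0.333 0.384 0 0 0 0 0.5; -0.333 0.384 0 0 0 0 0.5; -0.333 0.384 0 0 0 0 0.5"
}}

```text
clock: 15.95
position: [0.5264, -0.0302, 0.1412]
ee_rot: [0.0, 0.979, 0.205, 0.0]
contact_force: [1.5, -0.0, -1.1]
width: 0.0579
gripper_force: 54.0
```

{"fn": "servo_tool", "kwargs": {
  "series": "-0.169 0.195 0 0 0 0 0.5; -0.169 0.195 0 0 0 0 0.5; -0.169 0.195 0 0 0 0 0.5; -0.169 0.195 0 0 0 0 0.5; -0.169 0.195 0 0 0 0 0.5"
}}

```text
clock: 16.45
position: [0.4522, -0.2691, 0.1413]
ee_rot: [0.0, 0.979, 0.205, 0.0]
contact_force: [2.2, -1.4, -1.3]
width: 0.0579
gripper_force: 54.0
```

{"fn": "servo_tool", "kwargs": {
  "series": "0 0 0.02 0 0 0 0.5; 0 0 0.035 0 0 0 0.5; 0 0 0.045 0 0 0 0.5; 0 0 0.045 0 0 0 0.5; 0 0 0.045 0 0 0 0.5"
}}

```text
clock: 16.95
position: [0.4535, -0.2673, 0.096]
ee_rot: [0.0, 0.979, 0.205, 0.0]
contact_force: [0.8, -0.4, -0.9]
width: 0.0585
gripper_force: 54.0
```

```bash
python3 - <<'E'
from h import *
a=eyes.get_image("side"); s=manip.get_state();p=s['position']; print(s['clock'],p,s['ee_rot'],s['contact_force'],to(.4515,-.2753,.0687))
m=brass(a)
for r in range(110,185): 
    x=np.nonzero(m[r,375:435])[0]
    if len(x): print(r,x.min()+375,x.max()+375,end='; ')
z=p[2]-.0127+.038
print(proj("side",[[.4514,-.2755,.064],[.4514,-.2755,z],[p[0],p[1],z]]))
E
```

```text
17.0 [ 0.45383946 -0.26747933  0.09629723] [6.08236505e-04 9.78680575e-01 2.05386780e-01 4.82524969e-04] [ 0.03457902  0.46570185 -1.31044626] [-0.0053  0.0062  0.0276]
113 426 430; 114 426 430; 115 426 430; 116 426 430; 117 426 429; 118 426 428; 130 399 404; 131 396 405; 132 394 405; 133 393 405; 134 393 420; 135 393 421; 136 393 422; 137 393 422; 138 393 421; 139 392 421; 140 393 421; 141 393 420; 142 392 420; 143 392 420; 144 392 420; 145 392 420; 146 391 420; 147 391 420; 148 391 419; 149 393 419; 150 393 419; 151 395 418; 152 396 417; 153 397 415; 154 395 412; 155 393 413; 156 392 416; 157 392 417; 158 392 418; 159 392 419; 160 391 419; 161 391 419; 162 391 418; 163 391 418; 164 390 418; 165 390 418; 166 390 418; 167 390 417; 168 390 417; 169 390 417; 170 389 416; 171 389 416; 172 390 416; 173 389 416; 174 389 415; 175 390 415; 176 391 415; 177 392 415; 178 393 414; 179 395 412; 180 398 411; 181 404 404; [[404.20772615 158.33677026]
 [408.41761913 133.66550309]
 [406.41516376 134.77305158]]
```

{"fn": "servo_tool", "kwargs": {
  "series": "-0.0053 0.0062 0 0 0 0 0.5; -0.0053 0.0062 0 0 0 0 0.5; -0.0053 0.0062 0.006 0 0 0 0.5; -0.0053 0.0062 0.013 0 0 0 0.5; -0.0053 0.0062 0.018 0 0 0 0.5"
}}

```text
clock: 17.5
position: [0.4504, -0.2749, 0.0766]
ee_rot: [-0.0, 0.979, 0.205, -0.0]
contact_force: [0.0, -0.1, -1.5]
width: 0.0581
gripper_force: 54.1
```

{"fn": "servo_tool", "kwargs": {
  "series": "0 0 0.002 0 0 0 0.5; 0 0 0.005 0 0 0 0.5; 0 0 0.007 0 0 0 0.5; 0 0 0.009 0 0 0 0.5; 0 0 0.01 0 0 0 0.5"
}}

```text
clock: 18.0
position: [0.4509, -0.2754, 0.0685]
ee_rot: [0.0, 0.979, 0.205, 0.0]
contact_force: [-2.9, 2.4, 13.4]
width: 0.0584
gripper_force: 55.3
```

{"fn": "servo_tool", "kwargs": {
  "series": "0 0 0.001 0 0 0 0.5; 0 0 0.002 0 0 0 0.5; 0 0 0.002 0 0 0 0.5"
}}

```text
clock: 18.3
position: [0.4509, -0.2754, 0.0685]
ee_rot: [0.001, 0.979, 0.205, 0.0]
contact_force: [-5.3, 3.5, 18.3]
width: 0.0576
gripper_force: 56.3
```

{"fn": "servo_tool", "kwargs": {
  "series": "0 0 -0.003 0 0 0 0.5; 0 0 -0.003 0 0 0 0.1; 0 0 -0.003 0 0 0 0; 0 0 -0.003 0 0 0 0; 0 0 -0.003 0 0 0 0"
}}

```text
clock: 18.8
position: [0.4507, -0.2753, 0.0682]
ee_rot: [-0.0, 0.979, 0.205, -0.0]
contact_force: [-0.3, -0.0, -0.1]
width: 0.0856
gripper_force: 0.0
```

{"fn": "servo_tool", "kwargs": {
  "series": "0 0 -0.01 0 0 0 0; 0 0 -0.04 0 0 0 0; 0 0 -0.08 0 0 0 0; 0 0 -0.09 0 0 0 0; 0 0 -0.09 0 0 0 0"
}}

```text
clock: 19.3
position: [0.452, -0.2763, 0.161]
ee_rot: [0.002, 0.979, 0.205, 0.002]
contact_force: [-0.2, 0.4, 0.1]
width: 0.0853
gripper_force: 0.0
```

```bash
python3 - <<'E'
from h import *
s=manip.get_state(); print(s['clock'],s['position'],s['ee_rot'],to(.6124,-.0192,.13))
im=cv2.imread("pics/top0.png")[:,:,::-1].copy(); g=cv2.cvtColor(im,cv2.COLOR_RGB2HSV)
sub=np.zeros(g.shape[:2],np.uint8); sub[200:225,272:300]=(~brass(im)&(g[...,2]>120))[200:225,272:300]
c=blob(sub,(285,212),1); e=cv2.minEnclosingCircle(c); print(e,cast("top",e[0],.036))
E
```

```text
19.3 [ 0.45197584 -0.27631297  0.16098734] [0.00209401 0.97877233 0.20493291 0.0016881 ] [ 0.25   -0.1713  0.0308]
((284.6666564941406, 212.0), 5.4263834953308105) [[ 0.61216464 -0.01883361]]
```

{"fn": "servo_tool", "kwargs": {
  "series": "0.249 -0.171 0.02 0 0 0 0; 0.249 -0.171 0.02 0 0 0 0; 0.249 -0.171 0.02 0 0 0 0; 0.249 -0.171 0.02 0 0 0 0; 0.249 -0.171 0.02 0 0 0 0"
}}

```text
clock: 19.8
position: [0.5821, -0.0615, 0.1402]
ee_rot: [-0.0, 0.979, 0.205, -0.001]
contact_force: [0.3, -0.1, 0.6]
width: 0.0854
gripper_force: 0.0
```

{"fn": "servo_tool", "kwargs": {
  "series": "0.0435 -0.03 0.0035 0 0 0 0; 0.0435 -0.03 0.0035 0 0 0 0; 0.0435 -0.03 0.0035 0 0 0 0; 0.0435 -0.03 0.0035 0 0 0 0; 0.0435 -0.03 0.0035 0 0 0 0"
}}

```text
clock: 20.3
position: [0.6093, -0.02, 0.1381]
ee_rot: [0.0, 0.979, 0.204, -0.001]
contact_force: [-1.1, -0.4, -0.1]
width: 0.0851
gripper_force: 0.0
```

```bash
python3 - <<'E'
from h import *
eyes.get_image("top"); eyes.get_image("top")
s=manip.get_state(); print(s['clock'],s['position'],s['ee_rot'],to(.6124,-.0192,.017))
E
```

```text
20.4 [ 0.60963848 -0.02001114  0.13857307] [ 1.19676145e-04  9.78988139e-01  2.03917105e-01 -1.53693915e-04] [0.0029 0.0003 0.1216]
```

{"fn": "servo_tool", "kwargs": {
  "series": "0.002 0 0.03 0 0 0 0; 0.002 0 0.07 0 0 0 0; 0.002 0 0.1 0 0 0 0; 0.002 0 0.117 0 0 0 0; 0.002 0 0.119 0 0 0 0"
}}

```text
clock: 20.9
position: [0.6098, -0.0185, 0.0171]
ee_rot: [-0.001, 0.979, 0.204, -0.003]
contact_force: [0.2, 0.5, -0.3]
width: 0.0852
gripper_force: 0.0
```

{"fn": "servo_tool", "kwargs": {
  "series": "0 0 0 0 0 0 0; 0 0 0 0 0 0 0; 0 0 0 0 0 0 0.2; 0 0 0 0 0 0 0.4"
}}

```text
clock: 21.3
position: [0.6128, -0.0179, 0.0207]
ee_rot: [0.0, 0.979, 0.205, 0.001]
contact_force: [0.3, 0.8, -0.9]
width: 0.059
gripper_force: 0.0
```

```bash
python3 - <<'E'
from h import *
a=eyes.get_image("side"); eyes.get_image("top")
s=manip.get_state(); print(s['clock'],s['position'],s['width'],s['ee_rot'],to(.6124,-.0192,.017))
cv2.imwrite("pics/g8.png",cv2.resize(np.ascontiguousarray(a[160:250,240:340,::-1]),(500,450),interpolation=cv2.INTER_CUBIC))
E
```

```text
21.4 [ 0.61251038 -0.01781411  0.02022824] 0.05136616064743735 [2.70581351e-04 9.78771790e-01 2.04951966e-01 6.33891226e-04] [-0.0007  0.0012  0.0032]
```

View pics/g8.png

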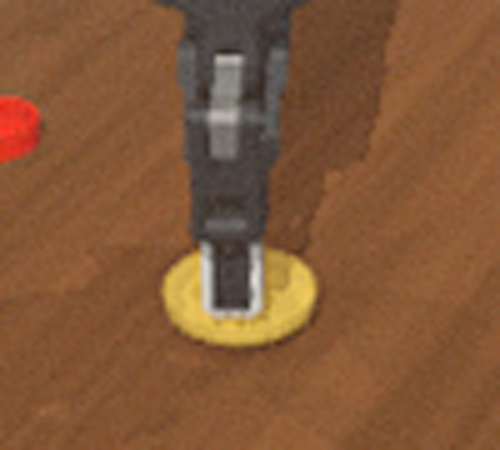

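{"fn": "servo_tool", "kwargs": {
  "series": "-0.0005 0.0012 0.002 0 0 0 0.4; -0.0005 0.0012 0.002 0 0 0 0.6; -0.0005 0.0012 0.002 0 0 0 0.75; -0.0005 0.0012 0.002 0 0 0 0.9; -0.0005 0.0012 0.002 0 0 0 0.9"
}}

```text
clock: 21.9
position: [0.6123, -0.0191, 0.0176]
ee_rot: [0.0, 0.979, 0.205, 0.0]
contact_force: [0.5, 1.4, 1.4]
width: 0.018
gripper_force: 48.9
```

{"fn": "servo_tool", "kwargs": {
  "series": "0 0 0 0 0 0 0.9; 0 0 0 0 0 0 0.9; 0 0 0 0 0 0 0.9; 0 0 0 0 0 0 0.9"
}}

```text
clock: 22.3
position: [0.6122, -0.0191, 0.0176]
ee_rot: [0.0, 0.979, 0.205, 0.0]
contact_force: [0.9, 0.4, 1.3]
width: 0.0178
gripper_force: 48.9
```

{"fn": "servo_tool", "kwargs": {
  "series": "0 0 -0.01 0 0 0 0.9; 0 0 -0.03 0 0 0 0.9; 0 0 -0.07 0 0 0 0.9; 0 0 -0.11 0 0 0 0.9; 0 0 -0.14 0 0 0 0.9"
}}

```text
clock: 22.8
position: [0.6127, -0.0191, 0.1605]
ee_rot: [0.0, 0.979, 0.205, 0.001]
contact_force: [0.8, -0.4, -0.9]
width: 0.0179
gripper_force: 48.9
```

{"fn": "servo_tool", "kwargs": {
  "series": "-0.25 0.17 0 0 0 0 0.9; -0.25 0.17 0 0 0 0 0.9; -0.25 0.17 0 0 0 0 0.9; -0.25 0.17 0 0 0 0 0.9; -0.25 0.17 0 0 0 0 0.9"
}}

```text
clock: 23.3
position: [0.4778, -0.232, 0.1581]
ee_rot: [0.0, 0.979, 0.205, 0.0]
contact_force: [1.2, -1.2, 0.0]
width: 0.0179
gripper_force: 48.9
```

{"fn": "servo_tool", "kwargs": {
  "series": "-0.043 0.0295 0 0 0 0 0.9; -0.043 0.0295 0 0 0 0 0.9; -0.043 0.0295 0.02 0 0 0 0.9; -0.043 0.0295 0.025 0 0 0 0.9; -0.043 0.0295 0.025 0 0 0 0.9"
}}

```text
clock: 23.8
position: [0.4512, -0.2739, 0.1318]
ee_rot: [-0.001, 0.979, 0.205, -0.001]
contact_force: [0.7, 0.8, -0.7]
width: 0.0181
gripper_force: 49.0
```

```bash
python3 - <<'E'
from h import *
a=eyes.get_image("side");a=eyes.get_image("side"); s=manip.get_state();p=s['position']; print(s['clock'],p,s['width'],s['ee_rot'],s['contact_force'],to(.4513,-.2754,.1036))
m=brass(a)
for r in range(90,185): 
    x=np.nonzero(m[r,380:425])[0]
    if len(x): print(r,x.min()+380,x.max()+380,end='; ')
z=p[2]-.0176+.014
print(proj("side",[[.4512,-.2755,.094],[.4512,-.2755,z],[p[0],p[1],z]]))
cv2.imwrite("pics/g9.png",cv2.resize(np.ascontiguousarray(a[90:200,350:460,::-1]),(500,500),interpolation=cv2.INTER_CUBIC))
E
```

```text
23.9 [ 0.45218082 -0.27448622  0.13288379] 0.018123141761222532 [1.01933469e-04 9.78657819e-01 2.05496581e-01 1.37630396e-04] [0.20102793 0.08371789 0.42635056] [-0.0012  0.0005  0.0293]
99 381 382; 100 388 390; 101 397 397; 112 424 424; 113 423 424; 114 419 424; 115 419 424; 116 419 424; 117 422 424; 126 398 403; 127 396 403; 128 395 419; 129 394 421; 130 394 422; 131 394 423; 132 395 423; 133 394 423; 134 395 423; 135 397 422; 136 397 421; 137 399 420; 138 400 418; 139 403 415; 140 403 410; 141 400 411; 142 395 414; 143 394 416; 144 393 419; 145 393 420; 146 393 421; 147 393 421; 148 393 421; 149 393 421; 150 393 420; 151 392 420; 152 392 420; 153 392 420; 154 392 420; 155 392 419; 156 392 419; 157 392 419; 158 392 419; 159 392 419; 160 391 419; 161 392 419; 162 391 418; 163 391 418; 164 390 418; 165 390 418; 166 390 418; 167 390 417; 168 390 417; 169 389 417; 170 389 416; 171 389 416; 172 389 416; 173 389 416; 174 389 415; 175 390 415; 176 390 415; 177 392 415; 178 394 414; 179 395 413; 180 399 411; [[406.45508592 145.73187547]
 [409.10003607 130.24488274]
 [408.5236815  130.33384502]]
```

View pics/g9.png

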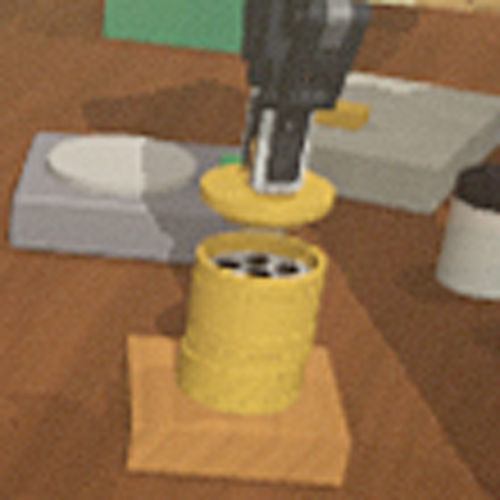

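{"fn": "servo_tool", "kwargs": {
  "series": "-0.0018 0.0005 0.005 0 0 0 0.9; -0.0018 0.0005 0.012 0 0 0 0.9; -0.0018 0.0005 0.018 0 0 0 0.9; -0.0018 0.0005 0.022 0 0 0 0.9; -0.0018 0.0005 0.025 0 0 0 0.9"
}}

```text
clock: 24.4
position: [0.45, -0.276, 0.1068]
ee_rot: [-0.0, 0.979, 0.205, -0.0]
contact_force: [0.1, 0.9, -1.1]
width: 0.0177
gripper_force: 49.0
```

{"fn": "servo_tool", "kwargs": {
  "series": "0 0 0.001 0 0 0 0.9; 0 0 0.002 0 0 0 0.9; 0 0 0.003 0 0 0 0.9; 0 0 0.004 0 0 0 0.9; 0 0 0.004 0 0 0 0.9"
}}

```text
clock: 24.9
position: [0.4503, -0.2763, 0.1036]
ee_rot: [0.0, 0.979, 0.205, 0.0]
contact_force: [-0.3, -0.4, -1.5]
width: 0.0181
gripper_force: 49.0
```

{"fn": "servo_tool", "kwargs": {
  "series": "0 0 0.001 0 0 0 0.9; 0 0 0.002 0 0 0 0.9; 0 0 0.002 0 0 0 0.9"
}}

```text
clock: 25.2
position: [0.4505, -0.2764, 0.1034]
ee_rot: [0.001, 0.979, 0.205, 0.0]
contact_force: [-3.0, 1.6, 10.3]
width: 0.018
gripper_force: 50.2
```

{"fn": "servo_tool", "kwargs": {
  "series": "0 0 -0.0015 0 0 0 0.9; 0 0 -0.0015 0 0 0 0.7; 0 0 -0.0015 0 0 0 0.5; 0 0 -0.0015 0 0 0 0.3; 0 0 -0.0015 0 0 0 0.2"
}}

```text
clock: 25.7
position: [0.4501, -0.2762, 0.1028]
ee_rot: [-0.0, 0.979, 0.205, -0.0]
contact_force: [0.5, -0.1, -0.1]
width: 0.0673
gripper_force: 0.0
```

{"fn": "servo_tool", "kwargs": {
  "series": "0 0 -0.005 0 0 0 0.2; 0 0 -0.03 0 0 0 0.2; 0 0 -0.07 0 0 0 0.2; 0 0 -0.1 0 0 0 0.2; 0 0 -0.1 0 0 0 0.2"
}}

```text
clock: 26.2
position: [0.4526, -0.2782, 0.2079]
ee_rot: [0.004, 0.979, 0.205, 0.003]
contact_force: [0.2, -0.6, 0.8]
width: 0.0685
gripper_force: 0.0
```

{"fn": "servo_tool", "kwargs": {
  "series": "0.12 0 -0.02 0 0 0 0.2; 0.12 0 -0.02 0 0 0 0.2; 0.12 0 -0.02 0 0 0 0.2; 0.12 0 -0.02 0 0 0 0.2"
}}

```text
clock: 26.6
position: [0.5627, -0.2267, 0.2225]
ee_rot: [-0.0, 0.978, 0.206, 0.001]
contact_force: [-0.2, 0.4, 0.6]
width: 0.0684
gripper_force: 0.0
```

```bash
python3 - <<'E'
from h import *
a=eyes.get_image("side"); s=manip.get_state(); print(s['clock'],s['position'])
cv2.imwrite("pics/g10.png",cv2.resize(np.ascontiguousarray(a[80:280,210:450,::-1]),(720,600),interpolation=cv2.INTER_CUBIC))
E
```

```text
26.65 [ 0.56059117 -0.22737094  0.22209488]
```

View pics/g10.png

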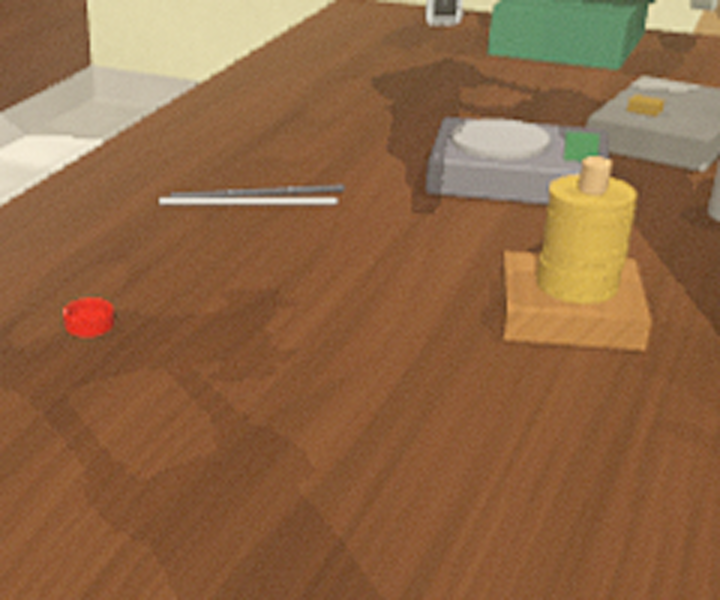

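The tower stands complete and level at crop (587,240), with the lid home, the gripper clear of it and the cap undisturbed. I'm handing it in.

{"fn": "servo_tool", "kwargs": {
  "series": "0 0 0 0 0 0 0.2; 0 0 0 0 0 0 0.2; 0 0 0 0 0 0 0.2"
}}

```text
clock: 26.95
position: [0.559, -0.2286, 0.2229]
ee_rot: [-0.0, 0.979, 0.204, -0.0]
contact_force: [-0.3, -0.9, -0.3]
width: 0.0685
gripper_force: 0.0
```

```bash
python3 -c "
from rig import manip
print(manip.sign_off())"
```

```text
the job is handed in; nothing more can be done
None
```

The sieve tower is assembled on the block in the order asked (pan, fine sieve, coarse sieve, lid), seated and released, and the job was handed in at about 27 s; the tray, cap and tweezers were not touched.

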